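# Find the stone case that rattles and hold it out

## Task

One of the three sealed stone cases has a loose jade ball in it. Pick the cases up one at a time and shake each end to end along its length, well clear of the bench, until you find the one that rattles; stand each silent one back upright where it stood, and leave the block, the bowl and the slab alone. Hold the rattling case out, level and still, over the middle of the white viewing plate, with its underside about 10 cm above the bench, and finish while still holding it there; never hold a silent case out over the plate.

Things in the scene. Friction and masses are not known exactly. Their poses are not given: they have to be found in the camera images.
- case_a_center (a point): centre of case a, 29 mm above its underside. One of three sealed dark blue-grey cases that look exactly alike, 150 long (x) x 58 wide (y) x 58 high (z) mm, flat on the bench, x along the length, z up; light latch on each end, pale inlay on the lid. Best gripped across the 58 mm width. Case weight without the ball 0.21 to 0.53 kg, different for each, so weight does not tell which rattles
- case_b_center (a point): centre of case b, just like case a. Inside (142 x 50 x 50 mm) one of the three, which one changes from run to run, a jade ball of 46 mm and 170 g rolls free, 48 mm either way of the middle along the length and 2 mm across. Nothing is loose in the other two
- case_c_center (a point): centre of case c, just like case a. Tipping or jerking the case with the ball lengthwise sends the ball from end to end, felt as knocks and as a shift of the balance, about 0.08 N m either way about the width; a silent case balances about its middle
- plate_top (a point): middle of the upper face of the fixed round white viewing plate, 120 mm across and 8 mm thick, on the bench beyond the cases as seen from the robot; the rattling case is held out above it
- jade_block: bystander: loose green block of jade, 50 x 60 mm and 70 mm high, lighter on top; origin under its centre
- bowl: bystander: loose brass bowl, 90 mm across and 40 mm high; origin under its centre
- slab: bystander: loose flat slab of pale jade, 90 x 70 x 14 mm; origin under its centre
There are look-alikes about, which are no part of the job. Leave any green or yellow look-alike of the part that bears case_c_center alone.

How it is judged:
By the outcome, as a careful person would: the job done as asked, in the order asked, and still so for the second after the job is handed in, while the arm keeps its last pose, push and grip.
It also fails if it takes over 72 s, if anything falls off the work surface, if the arm or the gripper's body presses on something with over 40 N, if the wrist force passes 120 N, or if a joint passes its speed limit or range.

## Robot

A 7-joint arm with a two-finger parallel gripper is mounted at the origin on the work surface. World frame = base frame: x ahead of the robot, y to its left, z up, the work surface at z = 0. Lengths are in m, angles in degrees, forces in N, time in s.
With the tool pointing down it reaches from about 0.425 to 0.875 m from the base axis. Payload 4.7 kg.
Tool frame: the origin (TCP) lies on the centre line of the jaws, within the pads' length; the fingertips stand 8 mm ahead of it and the grasp point (between the pads) lies 11 mm behind it; z points along the fingers, y is the direction in which the jaws open and shut (so a half turn about z gives the same grasp; the last joint's range is limited). The gripper opens to 87 mm and grips with 3 to 60 N. Pads are 19 mm wide; open, the fingers measure 117 mm over their backs; the gripper's body (75 mm by 190 mm) begins 51 mm behind the grasp point.
Start: joints at [-76.026, 18.392, -4.016, 83.108, 1.295, 78.541, -3.26], TCP at [0.148, 0.633, 0.231] pointing down, gripper open.
Joint ranges: [-163.93, 163.93], [-17.29, 119.83], [-79.2, 71.16], [3.27, 140.29], [-89.18, 269.18], [5.43, 117.66], [-154.24, 154.24]. Speed limits (degrees/s): [147.25, 147.25, 180, 180, 180, 180, 180].

## Interface

Orientations are given as [roll, pitch, yaw] about the fixed x, y, z axes, in that order (R = Rz(yaw) Ry(pitch) Rx(roll)).
In Python, from cell import status, vision, workorder gives the robot as it stands.
- The arm moves only by the tool step_arm, never from a script. Its argument "series" is a list of rows, each an object of numbers: "ax", "ay", "az": the turn, a rotation vector about the world's x, y, z in degrees; "x", "y", "z": the shift along the world's x, y, z in m; "claw": the opening in per cent of the stroke, from 0 (shut) to 100 (fully open). In form: [{"ax": .., "ay": .., "az": .., "x": .., "y": .., "z": .., "claw": ..}, ...]. A call has 1 to 12 rows; each row is the pose to reach, as a shift and turn from the pose commanded when the call began; what a row does not reach only later rows make up. A row lasts 1/10 s, in which the tool goes at most 50 mm and 8.59 degrees, less where a joint would pass 70% of its speed; a pose out of reach is approached as far as the arm can. A call with a gripper value outside its range is refused whole. The fingers move at their own pace and stop on an object; "squeeze" is the grip in N (left out, the last holds). Time passes only in rows, so rows that repeat a pose let the fingers close. It gives the time, the measured TCP pose, the force and the opening at its end, in the units of the state.
- status.get_obs(): the state, without advancing time (a new reading comes with each control period).
- vision.read_camera(name): name is "side" or "top"; returns the picture (400x640x3 uint8, red, green, blue); there is no depth.
- vision.camera_params(name): a dict with "fovy" (degrees; the focal length in pixels is half the picture's height over the tangent of half this angle, whatever the lens; pixels are square), "cx", "cy" (the principal point, pixels), "eye" and "orientation" of the camera in the world. Camera axes: x right, y down, z forward; pixel columns grow to the right and rows downward; lengths in m; the calibration is good to about 2 mm. A picture is of the moment at which its call begins. camera_params takes no time and is no camera call.
- workorder.sign_off(): hands the job in, once; it reports no verdict.
The state is a dict: "time_s": time; "qpos": joint angles; "joint_velocities": joint speeds; "effort": joint torques, N m; "tool_pos": TCP position; "tool_rot": TCP orientation; "force": force on the tool from outside, world axes, zero at the start; "wrist_torque": the same for the moment, N m; "grip_width": finger opening in m.
Only numpy, scipy, OpenCV 4.12 (cv2) and the standard library are available. Lean on these libraries where they do the work, as an engineer would, in place of code of your own. Each camera call takes 0.05 s, during which the arm holds its last target.

## Working session

There is one attempt and no reset: what is moved stays moved. The work goes in short steps, Python scripts to look and compute and a tool call to move; the robot and the scene stay as the last step left them, time stands still between calls to the robot, and variables do not carry over. Pictures are saved under pics/ and viewed, and the job is handed in when it is done.

Besides the shell and the picture viewer there is one more tool, called in YAML: its name, and indented under it one key for each argument. step_arm: Moves the arm, as the interface text tells. Its arguments: {"type":"object","properties":{"series":{"type":"array"},"squeeze":{"type":"number"}},"required":["series"]}

```bash
ls; mkdir -p pics
cat > h.py <<'E'
import numpy as np, cv2
from cell import status, vision, workorder
from scipy.spatial.transform import Rotation as R
def snap(n,f):
    im=vision.read_camera(n); cv2.imwrite('pics/'+f,cv2.cvtColor(im,cv2.COLOR_RGB2BGR)); return im
E
python3 - <<'E'
from h import *
for n in ('side','top'):
    print(n,vision.camera_params(n)); snap(n,n+'0.png')
print(status.get_obs())
E
```

```text
pics
side {'fovy': 45.64326062737807, 'cx': 327.0926850652508, 'cy': 197.3429024420013, 'eye': array([0.42363167, 1.05390395, 0.66092937]), 'orientation': array([-120.00071487,    1.15040525, -176.67289788])}
top {'fovy': 45.13592722732594, 'cx': 322.22348095863754, 'cy': 200.89334639252212, 'eye': array([0.38230715, 0.04358684, 1.50164122]), 'orientation': array([-176.20097028,    1.01188458,  -90.91730362])}
{'time_s': 0.1, 'qpos': array([-76.02335597,  18.4312237 ,  -4.01808641,  83.16935363,
         1.29385608,  78.54168425,  -3.26160581]), 'joint_velocities': array([-0.06276145, -0.1645721 , -0.00980231, -0.07584152, -0.04170366,
       -0.08967647, -0.00183132]), 'effort': array([ 4.54322344e-05, -4.92564583e+01, -4.05771509e-01, -3.13401818e+01,
       -6.41402858e-02,  3.93589691e-02,  5.89125420e-05]), 'tool_pos': array([0.14798384, 0.63241846, 0.22959927]), 'tool_rot': array([-1.79902921e+02,  3.71079118e-03,  1.66833576e+02]), 'force': array([ 0.53834668, -0.23107191,  0.52699988]), 'wrist_torque': array([-0.08015961, -0.00349013, -0.0440291 ]), 'grip_width': 0.08665509555642499}
```

View pics/side0.png

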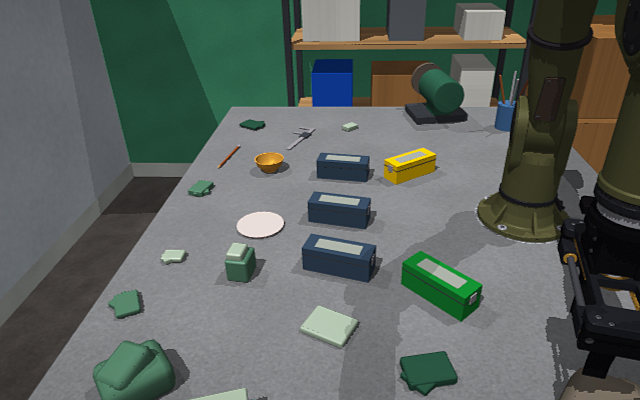

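View pics/top0.png

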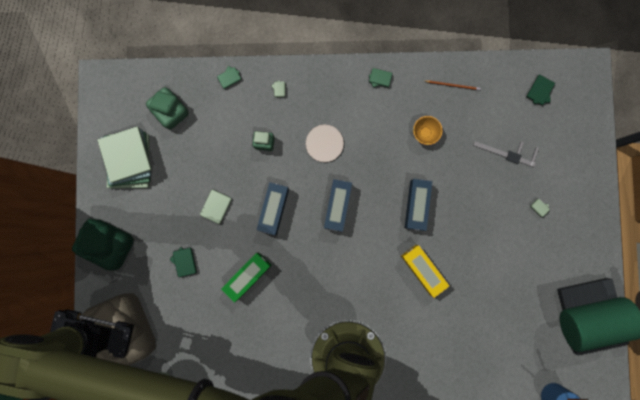

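The side view shows three blue-grey cases at (339,258), (339,210) and (343,166), with the plate at (260,224). In the top view the cases are at about (273,209), (340,207) and (419,205) and the plate is at (324,143). The green and yellow look-alikes are nearer the robot.

```bash
cat >> h.py <<'E'
def ray(n,px):
    p=vision.camera_params(n); f=200/np.tan(np.radians(p['fovy']/2))
    Rm=R.from_euler('xyz',p['orientation'],degrees=True).as_matrix()
    d=Rm@np.array([(px[0]-p['cx'])/f,(px[1]-p['cy'])/f,1.]); return np.array(p['eye']),d
def onz(n,px,z):
    e,d=ray(n,px); return e+d*(z-e[2])/d[2]
def rect(n,im,box,kind,z):
    x0,y0,x1,y1=box; s=im[y0:y1,x0:x1].astype(int)
    if kind=='inlay': m=(s.min(2)>115)
    if kind=='plate': m=(s.min(2)>150)
    if kind=='blue': m=(s[...,2]>s[...,0]+12)&(s[...,2]<140)
    m=m.astype(np.uint8)
    c=max(cv2.findContours(m,cv2.RETR_EXTERNAL,cv2.CHAIN_APPROX_NONE)[0],key=cv2.contourArea)
    P=np.array([onz(n,q[0]+[x0,y0],z)[:2] for q in c],np.float32)
    r=cv2.minAreaRect(P*1000); b=cv2.boxPoints(r)
    e=b[1]-b[0] if np.linalg.norm(b[1]-b[0])>np.linalg.norm(b[2]-b[1]) else b[2]-b[1]
    a=np.degrees(np.arctan2(e[1],e[0])); a=(a+90)%180-90
    M=cv2.moments(P.reshape(-1,1,2)*1000)
    return np.round(r[0],1),np.round(r[1],1),round(a,2),round(M['m10']/M['m00'],1),round(M['m01']/M['m00'],1),cv2.contourArea(c)
E
python3 - <<'E'
from h import *
t=cv2.cvtColor(cv2.imread('pics/top0.png'),cv2.COLOR_BGR2RGB);s=cv2.cvtColor(cv2.imread('pics/side0.png'),cv2.COLOR_BGR2RGB)
print(t[209,273],t[100+85,280],t[143,324],s[246,339])
for b in ((258,180,292,240),(325,178,356,236),(403,176,436,234)):
    print(rect('top',t,b,'inlay',.058)); print('  blue',rect('top',t,b,'blue',.058))
for b in ((300,230,380,282),(305,188,373,232),(315,150,372,184)):
    print('side',rect('side',s,b,'inlay',.058))
print(rect('top',t,(300,120,350,168),'plate',.008))
print(rect('side',s,(230,205,290,245),'plate',.008))
print('bowl',onz('top',(428,130),.03),'block',onz('top',(262,139),.07),'slab',onz('top',(216,207),.014))
print('green',onz('top',(246,277),.05),'yellow',onz('top',(427,272),.05))
E
```

```text
[151 157 143] [73 83 92] [195 182 172] [174 180 170]
(array([459.7, 220. ]), array([31.5, 98.8]), np.float32(-15.78), 459.7, 220.3, 300.0)
  blue (array([459.4, 219.2]), array([ 61.4, 150.3]), np.float32(-15.7), 459.8, 218.9, 937.5)
(array([466.3,  21.4]), array([30.6, 98. ]), np.float32(-12.29), 466.1, 21.7, 294.0)
  blue (array([466. ,  21.6]), array([ 59.1, 151.2]), np.float32(-11.87), 466.3, 21.4, 918.5)
(array([ 464. , -223.5]), array([30. , 97.3]), np.float32(-8.31), 464.0, -223.4, 285.5)
  blue (array([ 464.2, -221.1]), array([ 63.8, 151.5]), np.float32(-8.55), 463.9, -221.3, 998.0)
side (array([457.4, 247.7]), array([178.9, 177.5]), np.float32(1.62), 457.3, 207.4, 954.0)
side (array([467.3,  62.9]), array([175.8, 201.4]), np.float32(-88.76), 470.3, 31.0, 672.0)
side (array([ 463.2, -171.9]), array([171.4, 213.6]), np.float32(-89.22), 464.7, -228.0, 270.0)
(array([665.5,  59.9]), array([113. , 110.9]), np.float32(88.93), 664.5, 59.9, 987.5)
(array([665.2,  58.7]), array([119.2, 115.3]), np.float32(1.66), 665.2, 59.8, 919.0)
bowl [ 0.69389382 -0.26165811  0.03      ] block [0.66785872 0.24589476 0.07      ] slab [0.46816805 0.39874487 0.014     ]
green [0.25420798 0.30005866 0.05      ] yellow [ 0.26119954 -0.24145674  0.05      ]
```

step_arm:
  series:
    - {"x": 0.02,"y": -0.027,"z": -0.002,"az": -0.5}
    - {"x": 0.05,"y": -0.066,"z": -0.01,"az": -1}
    - {"x": 0.08,"y": -0.106,"z": -0.02,"az": -1.5}
    - {"x": 0.11,"y": -0.146,"z": -0.03,"az": -2}
    - {"x": 0.14,"y": -0.186,"z": -0.04,"az": -2.6}
    - {"x": 0.17,"y": -0.225,"z": -0.05,"az": -2.6}
    - {"x": 0.2,"y": -0.265,"z": -0.06,"az": -2.6}
    - {"x": 0.23,"y": -0.305,"z": -0.07,"az": -2.6}
    - {"x": 0.26,"y": -0.344,"z": -0.08,"az": -2.6}
    - {"x": 0.29,"y": -0.384,"z": -0.09,"az": -2.6}
    - {"x": 0.312,"y": -0.413,"z": -0.09,"az": -2.6}
    - {"x": 0.312,"y": -0.413,"z": -0.09,"az": -2.6,"claw": 100}
  squeeze: 50

```text
invalid input
```

Run:
```python
from h import *
snap('side','s1.png');snap('top','t1.png');o=status.get_obs()
for k in ('time_s','tool_pos','tool_rot','force','wrist_torque','qpos'):print(k,np.round(o[k],4))
```

```text
time_s 0.2
tool_pos [0.148  0.6326 0.2299]
tool_rot [-1.799352e+02  3.800000e-03  1.668340e+02]
force [-0.498  -0.1285  0.2311]
wrist_torque [0.0002 0.0428 0.0048]
qpos [-76.0258  18.4242  -4.0161  83.1469   1.2945  78.5388  -3.2614]
```

Refused. Each row probably needs every field.

step_arm:
  series:
    - {"ax": 0,"ay": 0,"az": -0.5,"x": 0.02,"y": -0.027,"z": -0.002,"claw": 100}
    - {"ax": 0,"ay": 0,"az": -1,"x": 0.05,"y": -0.066,"z": -0.01,"claw": 100}
    - {"ax": 0,"ay": 0,"az": -1.5,"x": 0.08,"y": -0.106,"z": -0.02,"claw": 100}
    - {"ax": 0,"ay": 0,"az": -2,"x": 0.11,"y": -0.146,"z": -0.03,"claw": 100}
    - {"ax": 0,"ay": 0,"az": -2.6,"x": 0.14,"y": -0.186,"z": -0.04,"claw": 100}
    - {"ax": 0,"ay": 0,"az": -2.6,"x": 0.17,"y": -0.225,"z": -0.05,"claw": 100}
    - {"ax": 0,"ay": 0,"az": -2.6,"x": 0.2,"y": -0.265,"z": -0.06,"claw": 100}
    - {"ax": 0,"ay": 0,"az": -2.6,"x": 0.23,"y": -0.305,"z": -0.07,"claw": 100}
    - {"ax": 0,"ay": 0,"az": -2.6,"x": 0.26,"y": -0.344,"z": -0.08,"claw": 100}
    - {"ax": 0,"ay": 0,"az": -2.6,"x": 0.29,"y": -0.384,"z": -0.09,"claw": 100}
    - {"ax": 0,"ay": 0,"az": -2.6,"x": 0.312,"y": -0.413,"z": -0.09,"claw": 100}
    - {"ax": 0,"ay": 0,"az": -2.6,"x": 0.312,"y": -0.413,"z": -0.09,"claw": 100}
  squeeze: 50

```text
time_s: 1.4
tool_pos: [0.4636, 0.2131, 0.1403]
tool_rot: [-179.9, 0.1, 163.6]
force: [0.7, 0.1, -0.5]
grip_width: 0.0872
```

```bash
cat >> h.py <<'E'
def st():
    o=status.get_obs()
    for k in ('time_s','tool_pos','tool_rot','force','wrist_torque','qpos','grip_width'):print(k,np.round(o[k],4))
    return o
E
python3 - <<'E'
from h import *
snap('side','s1.png');st()
E
```

```text
time_s 1.45
tool_pos [0.4617 0.2167 0.1404]
tool_rot [-1.799627e+02  2.360000e-02  1.638415e+02]
force [-1.2009  0.9039 -0.9864]
wrist_torque [ 0.0587  0.0153 -0.0219]
qpos [-44.9176   5.0138  17.6562 109.9621  -1.6246  65.2765  47.1965]
grip_width 0.087
```

View pics/s1.png

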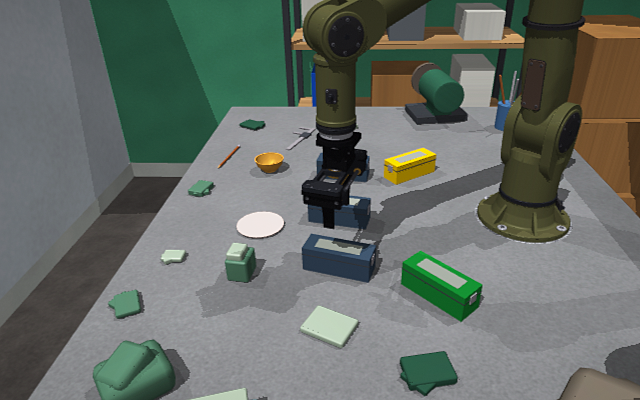

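The gripper hangs over the left case with its fingers clear of everything. Next I descend and grip.

step_arm:
  series:
    - {"ax": 0,"ay": 0,"az": 0,"x": 0,"y": 0,"z": -0.03,"claw": 100}
    - {"ax": 0,"ay": 0,"az": 0,"x": 0,"y": 0,"z": -0.07,"claw": 100}
    - {"ax": 0,"ay": 0,"az": 0,"x": 0,"y": 0,"z": -0.1,"claw": 100}
    - {"ax": 0,"ay": 0,"az": 0,"x": 0,"y": 0,"z": -0.12,"claw": 100}
    - {"ax": 0,"ay": 0,"az": 0,"x": 0,"y": 0,"z": -0.122,"claw": 100}
    - {"ax": 0,"ay": 0,"az": 0,"x": 0,"y": 0,"z": -0.122,"claw": 100}
    - {"ax": 0,"ay": 0,"az": 0,"x": 0,"y": 0,"z": -0.122,"claw": 50}
    - {"ax": 0,"ay": 0,"az": 0,"x": 0,"y": 0,"z": -0.122,"claw": 50}
    - {"ax": 0,"ay": 0,"az": 0,"x": 0,"y": 0,"z": -0.122,"claw": 30}
    - {"ax": 0,"ay": 0,"az": 0,"x": 0,"y": 0,"z": -0.122,"claw": 0}
    - {"ax": 0,"ay": 0,"az": 0,"x": 0,"y": 0,"z": -0.122,"claw": 0}
    - {"ax": 0,"ay": 0,"az": 0,"x": 0,"y": 0,"z": -0.122,"claw": 0}
  squeeze: 50

```text
time_s: 2.65
tool_pos: [0.4605, 0.2204, 0.0191]
tool_rot: [179.9, 0.0, 164.2]
force: [-0.3, 0.1, 3.7]
grip_width: 0.058
```

Run:
```python
from h import *
st()
```

```text
time_s 2.65
tool_pos [0.4605 0.2204 0.0191]
tool_rot [1.799357e+02 3.590000e-02 1.642321e+02]
force [-0.3156  0.1232  3.7065]
wrist_torque [ 0.0678  0.0868 -0.0287]
qpos [-43.9702  13.9965  17.0189 115.9166  -5.2755  50.7262  50.1438]
grip_width 0.058
```

step_arm:
  series:
    - {"ax": 0,"ay": 0,"az": 0,"x": 0,"y": 0,"z": 0.01,"claw": 0}
    - {"ax": 0,"ay": 0,"az": 0,"x": 0,"y": 0,"z": 0.03,"claw": 0}
    - {"ax": 0,"ay": 0,"az": 0,"x": 0,"y": 0,"z": 0.06,"claw": 0}
    - {"ax": 0,"ay": 0,"az": 0,"x": 0,"y": 0,"z": 0.1,"claw": 0}
    - {"ax": 0,"ay": 0,"az": 0,"x": 0,"y": 0,"z": 0.14,"claw": 0}
    - {"ax": 0,"ay": 0,"az": 0,"x": 0,"y": 0,"z": 0.17,"claw": 0}
    - {"ax": 0,"ay": 0,"az": 0,"x": 0,"y": 0,"z": 0.19,"claw": 0}
    - {"ax": 0,"ay": 0,"az": 0,"x": 0,"y": 0,"z": 0.2,"claw": 0}
    - {"ax": 0,"ay": 0,"az": 0,"x": 0,"y": 0,"z": 0.2,"claw": 0}
    - {"ax": 0,"ay": 0,"az": 0,"x": 0,"y": 0,"z": 0.2,"claw": 0}
    - {"ax": 0,"ay": 0,"az": 0,"x": 0,"y": 0,"z": 0.2,"claw": 0}
  squeeze: 50

```text
time_s: 3.75
tool_pos: [0.4591, 0.2194, 0.2168]
tool_rot: [-179.9, -0.1, 164.2]
force: [0.9, -1.1, -4.2]
grip_width: 0.0575
```

Run:
```python
from h import *
st()
```

```text
time_s 3.75
tool_pos [0.4591 0.2194 0.2168]
tool_rot [-1.798579e+02 -1.178000e-01  1.642312e+02]
force [ 0.8948 -1.1398 -4.2457]
wrist_torque [ 0.0206 -0.0216 -0.009 ]
qpos [-45.7583   1.4199  17.5776 104.4507  -0.4239  74.3795  46.161 ]
grip_width 0.0575
```

step_arm:
  series:
    - {"ax": 0,"ay": 0,"az": 0,"x": 0.0385,"y": -0.011,"z": 0,"claw": 0}
    - {"ax": 0,"ay": 0,"az": 0,"x": 0.0385,"y": -0.011,"z": 0,"claw": 0}
    - {"ax": 0,"ay": 0,"az": 0,"x": 0,"y": 0,"z": 0,"claw": 0}
    - {"ax": 0,"ay": 0,"az": 0,"x": -0.0385,"y": 0.011,"z": 0,"claw": 0}
    - {"ax": 0,"ay": 0,"az": 0,"x": -0.0385,"y": 0.011,"z": 0,"claw": 0}
    - {"ax": 0,"ay": 0,"az": 0,"x": 0,"y": 0,"z": 0,"claw": 0}
    - {"ax": 0,"ay": 0,"az": 0,"x": 0.0385,"y": -0.011,"z": 0,"claw": 0}
    - {"ax": 0,"ay": 0,"az": 0,"x": 0.0385,"y": -0.011,"z": 0,"claw": 0}
    - {"ax": 0,"ay": 0,"az": 0,"x": 0,"y": 0,"z": 0,"claw": 0}
    - {"ax": 0,"ay": 0,"az": 0,"x": -0.0385,"y": 0.011,"z": 0,"claw": 0}
    - {"ax": 0,"ay": 0,"az": 0,"x": -0.0385,"y": 0.011,"z": 0,"claw": 0}
    - {"ax": 0,"ay": 0,"az": 0,"x": 0,"y": 0,"z": 0,"claw": 0}
  squeeze: 50

```text
time_s: 4.95
tool_pos: [0.4551, 0.2235, 0.2177]
tool_rot: [180.0, -0.3, 164.8]
force: [1.0, 1.2, -3.1]
grip_width: 0.0573
```

step_arm:
  series:
    - {"ax": 1.4,"ay": 4.8,"az": 0,"x": 0,"y": 0,"z": 0,"claw": 0}
    - {"ax": 2.7,"ay": 9.6,"az": 0,"x": 0,"y": 0,"z": 0,"claw": 0}
    - {"ax": 4.1,"ay": 14.4,"az": 0,"x": 0,"y": 0,"z": 0,"claw": 0}
    - {"ax": 4.1,"ay": 14.4,"az": 0,"x": 0,"y": 0,"z": 0,"claw": 0}
    - {"ax": 4.1,"ay": 14.4,"az": 0,"x": 0,"y": 0,"z": 0,"claw": 0}
    - {"ax": 4.1,"ay": 14.4,"az": 0,"x": 0,"y": 0,"z": 0,"claw": 0}
    - {"ax": 4.1,"ay": 14.4,"az": 0,"x": 0,"y": 0,"z": 0,"claw": 0}
    - {"ax": 4.1,"ay": 14.4,"az": 0,"x": 0,"y": 0,"z": 0,"claw": 0}
    - {"ax": 4.1,"ay": 14.4,"az": 0,"x": 0,"y": 0,"z": 0,"claw": 0}
    - {"ax": 4.1,"ay": 14.4,"az": 0,"x": 0,"y": 0,"z": 0,"claw": 0}
  squeeze: 50

```text
time_s: 5.95
tool_pos: [0.4599, 0.2201, 0.2189]
tool_rot: [179.9, -14.9, 164.3]
force: [0.1, 0.3, -2.6]
grip_width: 0.0574
```

Run:
```python
from h import *
snap('side','s2.png');w=[]
o=st()
for i in range(4):
    vision.read_camera('top');w.append(np.r_[status.get_obs()['wrist_torque'],status.get_obs()['force']])
print(np.round(w,3))
```

```text
time_s 6.0
tool_pos [0.46   0.22   0.2188]
tool_rot [179.9401 -14.9488 164.2589]
force [-0.566  -0.1143 -3.2725]
wrist_torque [-0.1232 -0.4356 -0.0098]
qpos [-41.6444  11.1714  22.346   95.7479 -12.8006  86.4032  57.2331]
grip_width 0.0578
[[-0.155 -0.509 -0.034 -0.044  0.588 -3.784]
 [-0.14  -0.465 -0.008 -0.357 -0.481 -2.849]
 [-0.096 -0.439 -0.029  0.346 -0.506 -2.653]
 [-0.128 -0.44   0.048 -0.51  -0.783 -3.88 ]]
```

View pics/s2.png

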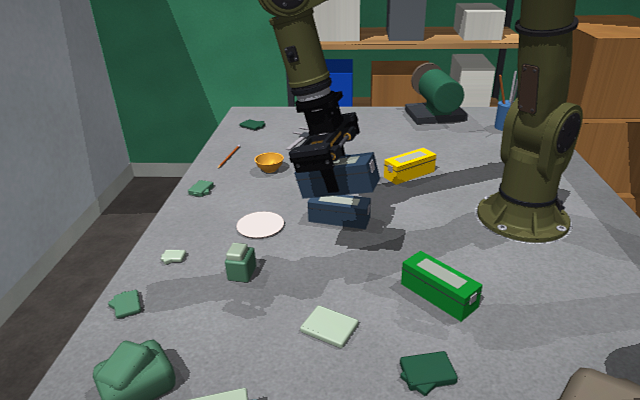

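step_arm:
  series:
    - {"ax": -1.4,"ay": -4.8,"az": 0,"x": 0,"y": 0,"z": 0,"claw": 0}
    - {"ax": -2.7,"ay": -9.6,"az": 0,"x": 0,"y": 0,"z": 0,"claw": 0}
    - {"ax": -3.3,"ay": -11.5,"az": 0,"x": 0,"y": 0,"z": 0,"claw": 0}
    - {"ax": -3.3,"ay": -11.5,"az": 0,"x": 0,"y": 0,"z": 0,"claw": 0}
    - {"ax": -3.3,"ay": -11.5,"az": 0,"x": 0,"y": 0,"z": 0,"claw": 0}
    - {"ax": -3.3,"ay": -11.5,"az": 0,"x": 0,"y": 0,"z": 0,"claw": 0}
  squeeze: 50

```text
time_s: 6.8
tool_pos: [0.4605, 0.2194, 0.2185]
tool_rot: [-180.0, -3.0, 164.2]
force: [-0.4, 0.2, -3.3]
grip_width: 0.0576
```

```bash
cat >> h.py <<'E'
def tq(n=5,th=-15.7):
    w=[]
    for i in range(n):
        vision.read_camera('top');o=status.get_obs();w.append(np.r_[o['wrist_torque'],o['force']])
    w=np.array(w);t=np.radians(th);ax=np.array([-np.sin(t),np.cos(t),0])
    print(np.round(o['time_s'],2),np.round(o['tool_pos'],4),np.round(o['tool_rot'],2),'width torque',np.round(w[:,:3]@ax,3),'mean',round((w[:,:3]@ax).mean(),3),'F',np.round(w[:,3:].mean(0),2))
E
python3 - <<'E'
from h import *
tq(5)
E
```

```text
7.05 [0.4604 0.2196 0.2183] [-179.95   -3.03  164.18] width torque [-0.092 -0.116 -0.135 -0.139 -0.097] mean -0.116 F [-0.    0.21 -3.1 ]
```

step_arm:
  series:
    - {"ax": -2,"ay": -7,"az": 0,"x": 0,"y": 0,"z": 0,"claw": 0}
    - {"ax": -4,"ay": -14,"az": 0,"x": 0,"y": 0,"z": 0,"claw": 0}
    - {"ax": -4.9,"ay": -17.3,"az": 0,"x": 0,"y": 0,"z": 0,"claw": 0}
    - {"ax": -4.9,"ay": -17.3,"az": 0,"x": 0,"y": 0,"z": 0,"claw": 0}
    - {"ax": -4.9,"ay": -17.3,"az": 0,"x": 0,"y": 0,"z": 0,"claw": 0}
    - {"ax": -4.9,"ay": -17.3,"az": 0,"x": 0,"y": 0,"z": 0,"claw": 0}
    - {"ax": -4.9,"ay": -17.3,"az": 0,"x": 0,"y": 0,"z": 0,"claw": 0}
    - {"ax": -4.9,"ay": -17.3,"az": 0,"x": 0,"y": 0,"z": 0,"claw": 0}
  squeeze: 50

```text
time_s: 7.85
tool_pos: [0.4607, 0.2195, 0.2185]
tool_rot: [-180.0, 14.9, 164.1]
force: [-0.0, -0.7, -2.8]
grip_width: 0.0581
```

Run:
```python
from h import *
tq(5)
```

```text
8.1 [0.4602 0.2198 0.2185] [-179.96   14.96  164.22] width torque [0.472 0.534 0.525 0.447 0.502] mean 0.496 F [ 0.02 -0.27 -2.96]
```

step_arm:
  series:
    - {"ax": 1.4,"ay": 4.8,"az": 0,"x": 0,"y": 0,"z": 0,"claw": 0}
    - {"ax": 2.7,"ay": 9.6,"az": 0,"x": 0,"y": 0,"z": 0,"claw": 0}
    - {"ax": 3.3,"ay": 11.5,"az": 0,"x": 0,"y": 0,"z": 0,"claw": 0}
    - {"ax": 3.3,"ay": 11.5,"az": 0,"x": 0,"y": 0,"z": 0,"claw": 0}
    - {"ax": 3.3,"ay": 11.5,"az": 0,"x": 0,"y": 0,"z": 0,"claw": 0}
    - {"ax": 3.3,"ay": 11.5,"az": 0,"x": 0,"y": 0,"z": 0,"claw": 0}
  squeeze: 50

```text
time_s: 8.7
tool_pos: [0.4595, 0.2203, 0.2184]
tool_rot: [180.0, 3.0, 164.3]
force: [0.1, 0.5, -4.0]
grip_width: 0.0576
```

Run:
```python
from h import *
tq(5)
```

```text
8.95 [0.4598 0.2202 0.2187] [179.96   3.02 164.27] width torque [0.079 0.08  0.071 0.115 0.055] mean 0.08 F [-0.12  0.38 -3.48]
```

The case has a smooth torque versus tilt (±0.485 N m at 15°, ±0.098 at 3°) with no ball step, so the left case is silent. I level it and stand it back.

step_arm:
  series:
    - {"ax": 0.8,"ay": 2.9,"az": 0,"x": 0,"y": 0,"z": -0.03,"claw": 0}
    - {"ax": 0.8,"ay": 2.9,"az": 0,"x": 0,"y": 0,"z": -0.07,"claw": 0}
    - {"ax": 0.8,"ay": 2.9,"az": 0,"x": 0,"y": 0,"z": -0.11,"claw": 0}
    - {"ax": 0.8,"ay": 2.9,"az": 0,"x": 0,"y": 0,"z": -0.15,"claw": 0}
    - {"ax": 0.8,"ay": 2.9,"az": 0,"x": 0,"y": 0,"z": -0.175,"claw": 0}
    - {"ax": 0.8,"ay": 2.9,"az": 0,"x": 0,"y": 0,"z": -0.188,"claw": 0}
    - {"ax": 0.8,"ay": 2.9,"az": 0,"x": 0,"y": 0,"z": -0.194,"claw": 0}
    - {"ax": 0.8,"ay": 2.9,"az": 0,"x": 0,"y": 0,"z": -0.197,"claw": 0}
    - {"ax": 0.8,"ay": 2.9,"az": 0,"x": 0,"y": 0,"z": -0.199,"claw": 0}
    - {"ax": 0.8,"ay": 2.9,"az": 0,"x": 0,"y": 0,"z": -0.2,"claw": 0}
    - {"ax": 0.8,"ay": 2.9,"az": 0,"x": 0,"y": 0,"z": -0.2,"claw": 0}
  squeeze: 50

```text
time_s: 10.05
tool_pos: [0.4606, 0.2203, 0.0193]
tool_rot: [179.9, 0.1, 164.2]
force: [0.3, 0.7, -3.3]
grip_width: 0.0577
```

Run:
```python
from h import *
tq(2); snap('side','s3.png')
```

```text
10.15 [0.4605 0.2202 0.0192] [1.7994e+02 4.0000e-02 1.6422e+02] width torque [-0.043  0.016] mean -0.014 F [-0.36 -0.11 -2.84]
```

View pics/s3.png

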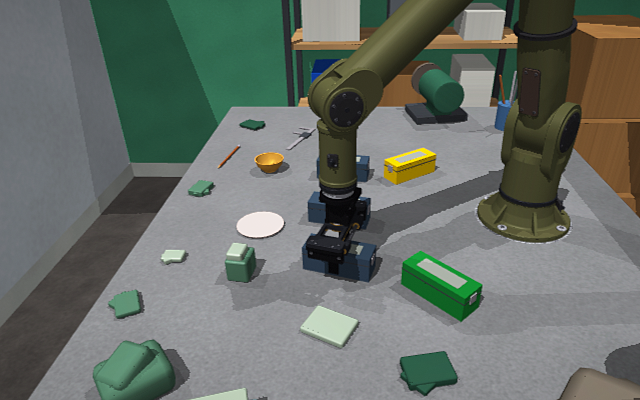

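The case is back at (339,258), but it still hangs by a hair. I lower 1.5 mm more, release and rise.

step_arm:
  series:
    - {"ax": 0,"ay": 0,"az": 0,"x": 0,"y": 0,"z": -0.001,"claw": 0}
    - {"ax": 0,"ay": 0,"az": 0,"x": 0,"y": 0,"z": -0.0015,"claw": 0}
    - {"ax": 0,"ay": 0,"az": 0,"x": 0,"y": 0,"z": -0.0015,"claw": 75}
    - {"ax": 0,"ay": 0,"az": 0,"x": 0,"y": 0,"z": -0.0015,"claw": 100}
    - {"ax": 0,"ay": 0,"az": 0,"x": 0,"y": 0,"z": -0.0015,"claw": 100}
    - {"ax": 0,"ay": 0,"az": 0,"x": 0,"y": 0,"z": -0.0015,"claw": 100}
    - {"ax": 0,"ay": 0,"az": 0,"x": 0,"y": 0,"z": 0.015,"claw": 100}
    - {"ax": 0,"ay": 0,"az": 0,"x": 0,"y": 0,"z": 0.05,"claw": 100}
    - {"ax": 0,"ay": 0,"az": 0,"x": 0,"y": 0,"z": 0.09,"claw": 100}
    - {"ax": 0,"ay": 0,"az": 0,"x": 0,"y": 0,"z": 0.12,"claw": 100}
    - {"ax": 0,"ay": 0,"az": 2,"x": 0.002,"y": -0.03,"z": 0.12,"claw": 100}
    - {"ax": 0,"ay": 0,"az": 3.7,"x": 0.003,"y": -0.07,"z": 0.12,"claw": 100}
  squeeze: 50

```text
time_s: 11.4
tool_pos: [0.4639, 0.1515, 0.1399]
tool_rot: [179.9, 0.1, 168.3]
force: [0.6, -0.6, -0.3]
grip_width: 0.0869
```

step_arm:
  series:
    - {"ax": 0,"ay": 0,"az": 0,"x": 0.003,"y": -0.04,"z": 0,"claw": 100}
    - {"ax": 0,"ay": 0,"az": 0,"x": 0.003,"y": -0.08,"z": 0,"claw": 100}
    - {"ax": 0,"ay": 0,"az": 0,"x": 0.003,"y": -0.11,"z": 0,"claw": 100}
    - {"ax": 0,"ay": 0,"az": 0,"x": 0.003,"y": -0.1285,"z": 0,"claw": 100}
    - {"ax": 0,"ay": 0,"az": 0,"x": 0.003,"y": -0.1285,"z": 0,"claw": 100}
    - {"ax": 0,"ay": 0,"az": 0,"x": 0.003,"y": -0.1285,"z": 0,"claw": 100}
  squeeze: 50

```text
time_s: 12.0
tool_pos: [0.4661, 0.0219, 0.1386]
tool_rot: [180.0, -0.0, 167.9]
force: [-0.5, 0.3, 0.6]
grip_width: 0.087
```

Run:
```python
from h import *
st(); snap('side','s4.png'); snap('top','t4.png')
```

```text
time_s 12.0
tool_pos [0.4661 0.0219 0.1386]
tool_rot [ 1.799599e+02 -3.100000e-03  1.678918e+02]
force [-0.5168  0.2787  0.6034]
wrist_torque [ 0.0297 -0.0358  0.0281]
qpos [-36.9637  -0.9696  31.0568 115.9611   0.5093  64.861   71.765 ]
grip_width 0.087
```

View pics/s4.png

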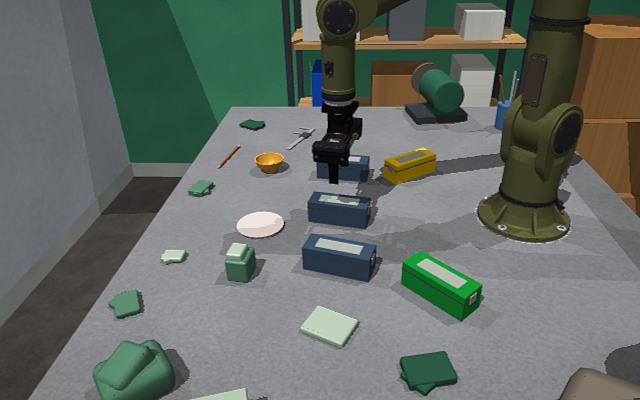

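View pics/t4.png

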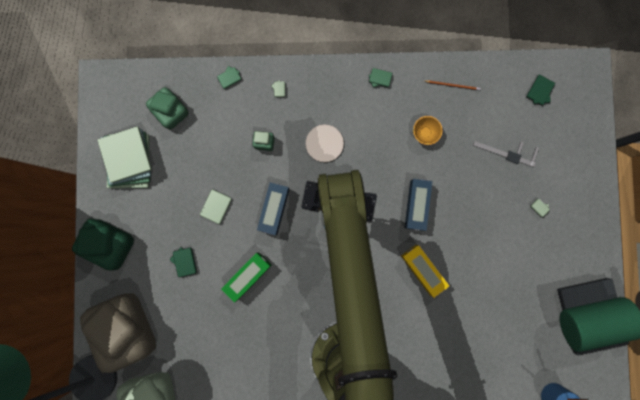

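The left case stands back at (339,258) in side view and (273,209) in top view. The gripper is over the middle case, so I descend, grip and lift, and move 20 mm outward along its length.

step_arm:
  series:
    - {"ax": 0,"ay": 0,"az": 0,"x": 0,"y": 0,"z": -0.03,"claw": 100}
    - {"ax": 0,"ay": 0,"az": 0,"x": 0,"y": 0,"z": -0.07,"claw": 100}
    - {"ax": 0,"ay": 0,"az": 0,"x": 0,"y": 0,"z": -0.1,"claw": 100}
    - {"ax": 0,"ay": 0,"az": 0,"x": 0,"y": 0,"z": -0.117,"claw": 100}
    - {"ax": 0,"ay": 0,"az": 0,"x": 0,"y": 0,"z": -0.119,"claw": 100}
    - {"ax": 0,"ay": 0,"az": 0,"x": 0,"y": 0,"z": -0.119,"claw": 100}
    - {"ax": 0,"ay": 0,"az": 0,"x": 0,"y": 0,"z": -0.119,"claw": 50}
    - {"ax": 0,"ay": 0,"az": 0,"x": 0,"y": 0,"z": -0.119,"claw": 50}
    - {"ax": 0,"ay": 0,"az": 0,"x": 0,"y": 0,"z": -0.119,"claw": 30}
    - {"ax": 0,"ay": 0,"az": 0,"x": 0,"y": 0,"z": -0.119,"claw": 0}
    - {"ax": 0,"ay": 0,"az": 0,"x": 0,"y": 0,"z": -0.119,"claw": 0}
    - {"ax": 0,"ay": 0,"az": 0,"x": 0,"y": 0,"z": -0.119,"claw": 0}
  squeeze: 50

```text
time_s: 13.3
tool_pos: [0.4665, 0.0218, 0.0201]
tool_rot: [179.9, 0.0, 167.9]
force: [-0.8, 1.1, 3.3]
grip_width: 0.0575
```

Run:
```python
from h import *
st()
```

```text
time_s 13.3
tool_pos [0.4665 0.0218 0.0201]
tool_rot [1.799467e+02 3.930000e-02 1.679287e+02]
force [-0.8254  1.0614  3.2889]
wrist_torque [ 0.1733  0.0861 -0.1043]
qpos [-35.3313   9.683   31.4802 122.0539  -6.6556  49.8051  78.0148]
grip_width 0.0575
```

step_arm:
  series:
    - {"ax": 0,"ay": 0,"az": 0,"x": 0,"y": 0,"z": 0.01,"claw": 0}
    - {"ax": 0,"ay": 0,"az": 0,"x": 0,"y": 0,"z": 0.03,"claw": 0}
    - {"ax": 0,"ay": 0,"az": 0,"x": 0,"y": 0,"z": 0.06,"claw": 0}
    - {"ax": 0,"ay": 0,"az": 0,"x": 0,"y": 0,"z": 0.1,"claw": 0}
    - {"ax": 0,"ay": 0,"az": 0,"x": 0.01,"y": -0.002,"z": 0.14,"claw": 0}
    - {"ax": 0,"ay": 0,"az": 0,"x": 0.02,"y": -0.004,"z": 0.17,"claw": 0}
    - {"ax": 0,"ay": 0,"az": 0,"x": 0.02,"y": -0.004,"z": 0.19,"claw": 0}
    - {"ax": 0,"ay": 0,"az": 0,"x": 0.02,"y": -0.004,"z": 0.2,"claw": 0}
    - {"ax": 0,"ay": 0,"az": 0,"x": 0.02,"y": -0.004,"z": 0.2,"claw": 0}
    - {"ax": 0,"ay": 0,"az": 0,"x": 0.02,"y": -0.004,"z": 0.2,"claw": 0}
  squeeze: 50

```text
time_s: 14.3
tool_pos: [0.485, 0.0173, 0.2183]
tool_rot: [-180.0, -0.1, 167.9]
force: [-0.3, -0.2, -3.7]
grip_width: 0.0578
```

step_arm:
  series:
    - {"ax": 0,"ay": 0,"az": 0,"x": 0.039,"y": -0.008,"z": 0,"claw": 0}
    - {"ax": 0,"ay": 0,"az": 0,"x": 0.039,"y": -0.008,"z": 0,"claw": 0}
    - {"ax": 0,"ay": 0,"az": 0,"x": 0,"y": 0,"z": 0,"claw": 0}
    - {"ax": 0,"ay": 0,"az": 0,"x": -0.039,"y": 0.008,"z": 0,"claw": 0}
    - {"ax": 0,"ay": 0,"az": 0,"x": -0.039,"y": 0.008,"z": 0,"claw": 0}
    - {"ax": 0,"ay": 0,"az": 0,"x": 0,"y": 0,"z": 0,"claw": 0}
    - {"ax": 0,"ay": 0,"az": 0,"x": 0.039,"y": -0.008,"z": 0,"claw": 0}
    - {"ax": 0,"ay": 0,"az": 0,"x": 0.039,"y": -0.008,"z": 0,"claw": 0}
    - {"ax": 0,"ay": 0,"az": 0,"x": 0,"y": 0,"z": 0,"claw": 0}
    - {"ax": 0,"ay": 0,"az": 0,"x": -0.039,"y": 0.008,"z": 0,"claw": 0}
    - {"ax": 0,"ay": 0,"az": 0,"x": -0.039,"y": 0.008,"z": 0,"claw": 0}
    - {"ax": 0,"ay": 0,"az": 0,"x": 0,"y": 0,"z": 0,"claw": 0}
  squeeze: 50

```text
time_s: 15.5
tool_pos: [0.4817, 0.0193, 0.2186]
tool_rot: [179.8, -0.3, 168.2]
force: [2.1, 1.0, -2.4]
grip_width: 0.058
```

step_arm:
  series:
    - {"ax": 1.1,"ay": 4.9,"az": 0,"x": 0,"y": 0,"z": 0,"claw": 0}
    - {"ax": 2.1,"ay": 9.8,"az": 0,"x": 0,"y": 0,"z": 0,"claw": 0}
    - {"ax": 3.2,"ay": 14.7,"az": 0,"x": 0,"y": 0,"z": 0,"claw": 0}
    - {"ax": 3.2,"ay": 14.7,"az": 0,"x": 0,"y": 0,"z": 0,"claw": 0}
    - {"ax": 3.2,"ay": 14.7,"az": 0,"x": 0,"y": 0,"z": 0,"claw": 0}
    - {"ax": 3.2,"ay": 14.7,"az": 0,"x": 0,"y": 0,"z": 0,"claw": 0}
    - {"ax": 3.2,"ay": 14.7,"az": 0,"x": 0,"y": 0,"z": 0,"claw": 0}
    - {"ax": 3.2,"ay": 14.7,"az": 0,"x": 0,"y": 0,"z": 0,"claw": 0}
    - {"ax": 3.2,"ay": 14.7,"az": 0,"x": 0,"y": 0,"z": 0,"claw": 0}
  squeeze: 50

```text
time_s: 16.4
tool_pos: [0.4859, 0.0177, 0.2201]
tool_rot: [179.9, -15.0, 168.0]
force: [-0.4, 1.2, -3.7]
grip_width: 0.0575
```

Run:
```python
from h import *
tq(4,-12.1)
```

```text
16.6 [0.4861 0.0175 0.2198] [179.92 -15.02 167.95] width torque [-0.383 -0.414 -0.398 -0.4  ] mean -0.399 F [-0.37  0.12 -3.9 ]
```

step_arm:
  series:
    - {"ax": -1.7,"ay": -7.8,"az": 0,"x": 0,"y": 0,"z": 0,"claw": 0}
    - {"ax": -3.2,"ay": -14.7,"az": 0,"x": 0,"y": 0,"z": 0,"claw": 0}
    - {"ax": -4.9,"ay": -22.5,"az": 0,"x": 0,"y": 0,"z": 0,"claw": 0}
    - {"ax": -6.4,"ay": -29.4,"az": 0,"x": 0,"y": 0,"z": 0,"claw": 0}
    - {"ax": -6.4,"ay": -29.4,"az": 0,"x": 0,"y": 0,"z": 0,"claw": 0}
    - {"ax": -6.4,"ay": -29.4,"az": 0,"x": 0,"y": 0,"z": 0,"claw": 0}
    - {"ax": -6.4,"ay": -29.4,"az": 0,"x": 0,"y": 0,"z": 0,"claw": 0}
    - {"ax": -6.4,"ay": -29.4,"az": 0,"x": 0,"y": 0,"z": 0,"claw": 0}
    - {"ax": -6.4,"ay": -29.4,"az": 0,"x": 0,"y": 0,"z": 0,"claw": 0}
    - {"ax": -6.4,"ay": -29.4,"az": 0,"x": 0,"y": 0,"z": 0,"claw": 0}
  squeeze: 50

```text
time_s: 17.6
tool_pos: [0.4866, 0.0171, 0.2195]
tool_rot: [-179.9, 15.0, 167.9]
force: [-0.3, 0.2, -3.4]
grip_width: 0.0576
```

Run:
```python
from h import *
tq(4,-12.1)
```

```text
17.8 [0.4862 0.0174 0.2195] [-179.93   15.03  167.93] width torque [0.425 0.407 0.424 0.414] mean 0.417 F [-0.02 -0.93 -3.65]
```

step_arm:
  series:
    - {"ax": 1.1,"ay": 4.9,"az": 0,"x": 0,"y": 0,"z": 0,"claw": 0}
    - {"ax": 2.1,"ay": 9.8,"az": 0,"x": 0,"y": 0,"z": 0,"claw": 0}
    - {"ax": 2.5,"ay": 11.7,"az": 0,"x": 0,"y": 0,"z": 0,"claw": 0}
    - {"ax": 2.5,"ay": 11.7,"az": 0,"x": 0,"y": 0,"z": 0,"claw": 0}
    - {"ax": 2.5,"ay": 11.7,"az": 0,"x": 0,"y": 0,"z": 0,"claw": 0}
  squeeze: 50

```text
time_s: 18.3
tool_pos: [0.4861, 0.0174, 0.2194]
tool_rot: [-179.9, 3.1, 167.9]
force: [-0.7, 0.5, -4.2]
grip_width: 0.0579
```

Run:
```python
from h import *
tq(4,-12.1)
```

```text
18.5 [0.4856 0.0176 0.2196] [-179.98    3.1   167.97] width torque [0.036 0.019 0.063 0.011] mean 0.032 F [-0.4   0.04 -3.84]
```

The torque is ±0.408 at 15° and only 0.032 at 3°, which suggests a ball. A decisive test is to read at ±1° after tilting to each end, where a ball flips the sign.

step_arm:
  series:
    - {"ax": 0.2,"ay": 1,"az": 0,"x": 0,"y": 0,"z": 0,"claw": 0}
    - {"ax": 0.4,"ay": 2,"az": 0,"x": 0,"y": 0,"z": 0,"claw": 0}
    - {"ax": 0.4,"ay": 2,"az": 0,"x": 0,"y": 0,"z": 0,"claw": 0}
    - {"ax": 0.4,"ay": 2,"az": 0,"x": 0,"y": 0,"z": 0,"claw": 0}
  squeeze: 50

```text
time_s: 18.9
tool_pos: [0.4863, 0.0173, 0.2195]
tool_rot: [-179.9, 1.0, 167.9]
force: [-0.8, 0.3, -4.1]
grip_width: 0.0579
```

Run:
```python
from h import *
tq(5,-12.1)
```

```text
19.15 [0.486  0.0175 0.2196] [-179.92    1.04  167.94] width torque [-0.06  -0.025 -0.048 -0.042 -0.019] mean -0.039 F [-0.24  0.48 -3.97]
```

step_arm:
  series:
    - {"ax": 1.1,"ay": 5,"az": 0,"x": 0,"y": 0,"z": 0,"claw": 0}
    - {"ax": 2.3,"ay": 10.8,"az": 0,"x": 0,"y": 0,"z": 0,"claw": 0}
    - {"ax": 2.3,"ay": 10.8,"az": 0,"x": 0,"y": 0,"z": 0,"claw": 0}
    - {"ax": 2.3,"ay": 10.8,"az": 0,"x": 0,"y": 0,"z": 0,"claw": 0}
    - {"ax": 2.3,"ay": 10.8,"az": 0,"x": 0,"y": 0,"z": 0,"claw": 0}
    - {"ax": 2.3,"ay": 10.8,"az": 0,"x": 0,"y": 0,"z": 0,"claw": 0}
    - {"ax": 1.3,"ay": 6,"az": 0,"x": 0,"y": 0,"z": 0,"claw": 0}
    - {"ax": 0.6,"ay": 3,"az": 0,"x": 0,"y": 0,"z": 0,"claw": 0}
    - {"ax": 0.4,"ay": 2,"az": 0,"x": 0,"y": 0,"z": 0,"claw": 0}
    - {"ax": 0.4,"ay": 2,"az": 0,"x": 0,"y": 0,"z": 0,"claw": 0}
    - {"ax": 0.4,"ay": 2,"az": 0,"x": 0,"y": 0,"z": 0,"claw": 0}
  squeeze: 50

```text
time_s: 20.25
tool_pos: [0.486, 0.0175, 0.22]
tool_rot: [-180.0, -1.0, 167.9]
force: [-0.3, -0.4, -3.5]
grip_width: 0.0579
```

Run:
```python
from h import *
tq(5,-12.1)
```

```text
20.5 [0.4863 0.0172 0.2194] [-179.84   -1.02  167.9 ] width torque [0.068 0.008 0.061 0.023 0.017] mean 0.035 F [ 0.    0.06 -3.8 ]
```

The sign flipped as predicted for a ball (−0.039 / +0.035, where a silent case would give +0.03 / −0.03). The middle case rattles, so I level it and carry it over the plate.

step_arm:
  series:
    - {"ax": 0,"ay": -1,"az": 0,"x": 0.01,"y": 0.002,"z": 0,"claw": 0}
    - {"ax": 0,"ay": -1,"az": 0,"x": 0.03,"y": 0.007,"z": 0,"claw": 0}
    - {"ax": 0,"ay": -1,"az": 0,"x": 0.06,"y": 0.014,"z": 0,"claw": 0}
    - {"ax": 0,"ay": -1,"az": 0,"x": 0.09,"y": 0.021,"z": -0.01,"claw": 0}
    - {"ax": 0,"ay": -1,"az": 0,"x": 0.12,"y": 0.028,"z": -0.03,"claw": 0}
    - {"ax": 0,"ay": -1,"az": 0,"x": 0.145,"y": 0.034,"z": -0.055,"claw": 0}
    - {"ax": 0,"ay": -1,"az": 0,"x": 0.165,"y": 0.039,"z": -0.075,"claw": 0}
    - {"ax": 0,"ay": -1,"az": 0,"x": 0.175,"y": 0.042,"z": -0.09,"claw": 0}
    - {"ax": 0,"ay": -1,"az": 0,"x": 0.179,"y": 0.0425,"z": -0.097,"claw": 0}
    - {"ax": 0,"ay": -1,"az": 0,"x": 0.179,"y": 0.0425,"z": -0.0985,"claw": 0}
    - {"ax": 0,"ay": -1,"az": 0,"x": 0.179,"y": 0.0425,"z": -0.0985,"claw": 0}
    - {"ax": 0,"ay": -1,"az": 0,"x": 0.179,"y": 0.0425,"z": -0.0985,"claw": 0}
  squeeze: 50

```text
time_s: 21.7
tool_pos: [0.6653, 0.0596, 0.1223]
tool_rot: [179.8, 0.1, 167.9]
force: [-0.6, 0.1, -3.7]
grip_width: 0.0579
```

Run:
```python
from h import *
st(); snap('side','s5.png'); snap('top','t5.png')
```

```text
time_s 21.7
tool_pos [0.6653 0.0596 0.1223]
tool_rot [1.798497e+02 6.440000e-02 1.679126e+02]
force [-0.625   0.0699 -3.6988]
wrist_torque [0.0731 0.0435 0.0232]
qpos [-36.2366  28.1727  38.7898  89.1366 -18.594   69.146   83.7932]
grip_width 0.0579
```

View pics/s5.png

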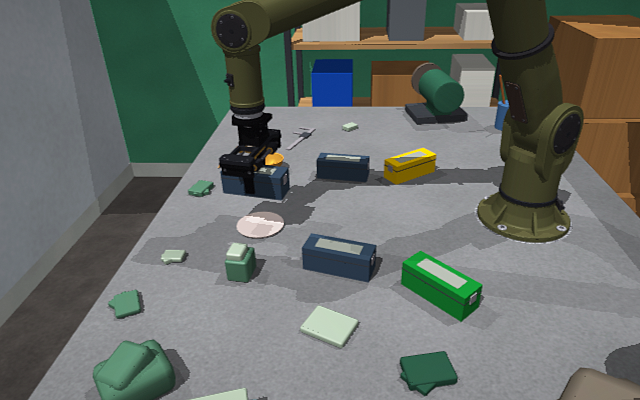

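View pics/t5.png

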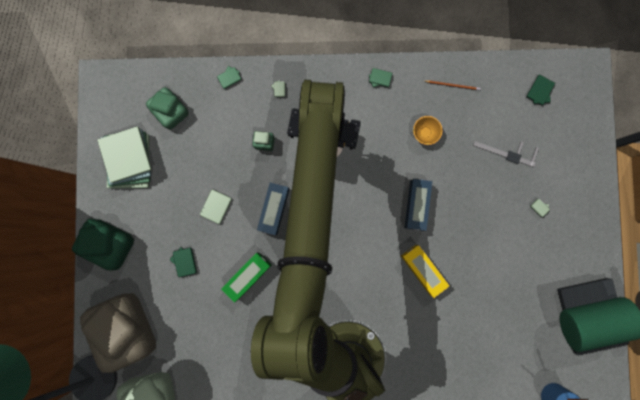

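The held case is at about (256,178) in side view, above the plate at (260,224). The other two cases, block, bowl and slab are where they were. I check the held case's level and height, the left case's return and whether everything is still.

Run:
```python
from h import *
s=cv2.cvtColor(cv2.imread('pics/s5.png'),cv2.COLOR_BGR2RGB);t=cv2.cvtColor(cv2.imread('pics/t5.png'),cv2.COLOR_BGR2RGB)
print('left now',rect('top',t,(255,178,292,240),'inlay',.058),'side',)
s0=cv2.cvtColor(cv2.imread('pics/side0.png'),cv2.COLOR_BGR2RGB)
print('side diff left case',np.abs(s[230:285,298:382].astype(int)-s0[230:285,298:382]).mean())
# near face lower edge, face normal n
th=np.radians(-12.1);u=np.array([np.cos(th),np.sin(th),0]);n=np.array([-np.sin(th),np.cos(th),0])
c=np.array([.665,.060,0])+.029*n
m=((s[...,2].astype(int)>s[...,0]+12)&(s[...,2]<140))[:, :]
out=[]
for col in range(228,288,4):
    rows=np.where(m[165:205,col])[0]+165
    if len(rows):
        e,d=ray('side',(col,rows.max()+.5)); p=e+d*(n@(c-e))/(n@d); out.append(((p-c)@u,p[2]))
print(np.round(out,4))
v=cv2.resize(cv2.cvtColor(s[130:240,190:330],cv2.COLOR_RGB2BGR),None,fx=5,fy=5);cv2.imwrite('pics/z5.png',v)
tq(3,-12.1)
```

```text
left now (array([460.3, 219.3]), array([29.6, 96.8]), np.float32(-16.12), 460.7, 219.3, 274.0) side
side diff left case 10.437012987012986
[[ 0.0608  0.1023]
 [ 0.0501  0.1037]
 [ 0.0398  0.1023]
 [ 0.0292  0.1037]
 [ 0.019   0.1023]
 [ 0.0085  0.1037]
 [-0.0019  0.1051]
 [-0.012   0.1037]
 [-0.0223  0.1051]
 [-0.0323  0.1037]
 [-0.0425  0.1051]
 [-0.0524  0.1037]
 [-0.0623  0.1024]
 [-0.0722  0.101 ]
 [-0.0831  0.1159]]
21.95 [0.6652 0.06   0.1219] [1.7985e+02 3.0000e-02 1.6794e+02] width torque [0.093 0.062 0.038] mean 0.065 F [ 0.21  0.13 -3.99]
```

View pics/z5.png

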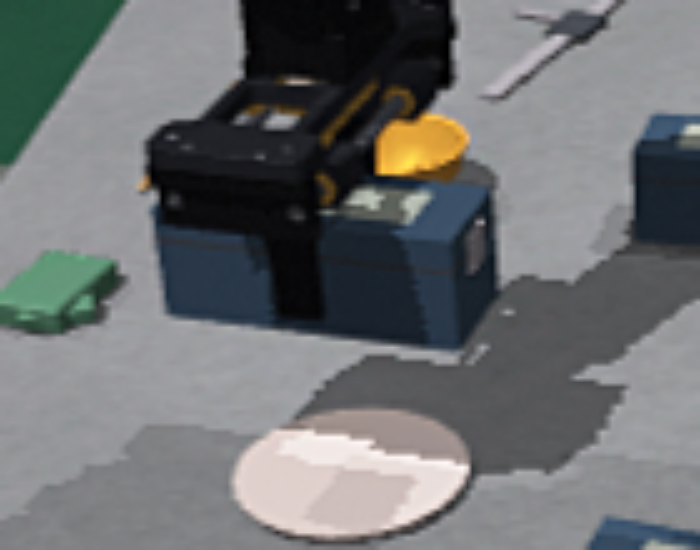

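Underside about 0.102 m, level within about 1°. I trim down 2 mm and settle.

step_arm:
  series:
    - {"ax": 0,"ay": 0,"az": 0,"x": 0,"y": 0,"z": -0.001,"claw": 0}
    - {"ax": 0,"ay": 0,"az": 0,"x": 0,"y": 0,"z": -0.002,"claw": 0}
    - {"ax": 0,"ay": 0,"az": 0,"x": 0,"y": 0,"z": -0.002,"claw": 0}
    - {"ax": 0,"ay": 0,"az": 0,"x": 0,"y": 0,"z": -0.002,"claw": 0}
    - {"ax": 0,"ay": 0,"az": 0,"x": 0,"y": 0,"z": -0.002,"claw": 0}
    - {"ax": 0,"ay": 0,"az": 0,"x": 0,"y": 0,"z": -0.002,"claw": 0}
    - {"ax": 0,"ay": 0,"az": 0,"x": 0,"y": 0,"z": -0.002,"claw": 0}
    - {"ax": 0,"ay": 0,"az": 0,"x": 0,"y": 0,"z": -0.002,"claw": 0}
    - {"ax": 0,"ay": 0,"az": 0,"x": 0,"y": 0,"z": -0.002,"claw": 0}
    - {"ax": 0,"ay": 0,"az": 0,"x": 0,"y": 0,"z": -0.002,"claw": 0}
  squeeze: 50

```text
time_s: 22.95
tool_pos: [0.6651, 0.0599, 0.1191]
tool_rot: [179.9, -0.0, 167.9]
force: [-0.4, 0.8, -4.5]
grip_width: 0.0573
```

Run:
```python
from h import *
o=st(); print(np.abs(o['joint_velocities']).max()); print(workorder.sign_off())
```

```text
time_s 22.95
tool_pos [0.6651 0.0599 0.1191]
tool_rot [ 1.798962e+02 -1.590000e-02  1.679369e+02]
force [-0.3549  0.8376 -4.502 ]
wrist_torque [-0.0075  0.0604  0.0402]
qpos [-36.1959  28.3773  38.6998  89.2562 -18.6815  68.9372  83.8462]
grip_width 0.0573
0.12364445440889626
the job is handed in; nothing more can be done
None
```

The middle case rattles. I handed the job in at about 23 s with that case held level and still over the middle of the white plate.

- **Left case (shaken first):** silent. The torque varied smoothly with tilt, with no step from a ball. I stood it back upright where it was. The later top picture puts it within about 1 mm and 0.4° of its first position.
- **Middle case (shaken second):** the balance flipped sign at ±1° of tilt (−0.039 and +0.035 N m), matching a shift of about ±0.08 N m. I did not need to lift the right case.
- **Final hold:** tool at (0.665, 0.060), within about 1 mm of the measured plate centre. The underside is about 0.10 m above the bench. The picture put it at 0.101–0.105 m before the last 2 mm trim down; the arm pose gives about 0.099 m after it. The tool read level within about 0.1°, and the case looked level within about 1° in the picture.

In the last pictures the block, bowl, slab and look-alikes appeared where they had been, though I did not measure them. One pixel comparison of the left case in the side view showed a difference. I put that down to arm shadow but did not check it further. The only tool refusal was my first move, which left out some row fields and moved nothing.

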